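Snap the retaining clip onto a tube mixer's spindle

ROBOT

A 7-joint arm with a two-finger parallel gripper is mounted at the origin on the work surface. World frame = base frame: x ahead of the robot, y to its left, z up, the work surface at z = 0. Lengths are in m, angles in rad, forces in N, time in s.
With the tool pointing down it reaches from about 0.4 to 0.875 m from the base axis. Payload 19.3 kg.
Tool frame: the origin (TCP) lies at the very end of the fingers, on their centre line; the grasp point (between the pads) lies 19 mm behind it; z points along the fingers, y is the line along which they close (so a half turn about z gives the same grasp; the last joint's range is limited). The gripper opens to 85 mm and grips with 20 to 120 N. Pads are 22 mm wide; open, the fingers measure 114 mm over their backs; the gripper's body (76 mm by 85 mm) begins 54 mm behind the grasp point. The pads swing forward as they close: fully open they stand 13 mm farther back than shut.
Start: joints at [1.139, 0.521, -0.036, 1.599, 0.021, 1.021, -0.113], TCP at [0.221, -0.585, 0.231] pointing down, gripper open.
Joint ranges: [-2.91, 2.91], [-0.3, 2.13], [-1.5, 1.42], [0.17, 2.43], [-1.26, 4.41], [0.16, 1.93], [-2.52, 2.52]. Speed limits (rad/s): [1.89, 1.89, 2.39, 2.39, 3.01, 3.01, 3.01].

INTERFACE

Orientations are given as [roll, pitch, yaw] about the fixed x, y, z axes, in that order (R = Rz(yaw) Ry(pitch) Rx(roll)).
In Python, from workcell import bot gives the robot as it stands.
- The arm moves only by the tool jog_arm, never from a script. Its argument "motion" is a list of rows, each a list of 5 numbers: the shift along the tool's x, y, z scaled (see below), then the turn about the tool's z scaled (see below), then the opening, from 0 (shut) to 1 (fully open). A call has 1 to 12 rows; each row shifts and turns the commanded pose from where the row before left it, along the tool's axes as they then stand; what a row does not reach is not made up. The controller multiplies each number of a shift by 30 mm and each number of a turn by 0.08 rad. A row lasts 1/10 s, in which the tool goes at most 50 mm and 8.59 degrees, less where a joint would pass 70% of its speed; a pose out of reach is approached as far as the arm can. A call with a number of a shift or a turn outside -1 to 1 is refused whole. A call with a gripper value outside its range is refused whole. The fingers move at their own pace and stop on an object; "newtons" is the grip in N (left out, the last holds). Time passes only in rows, so rows that do not move let the fingers close. It gives the time, the measured TCP pose, the force, the opening and the grip force at its end, in the units of the state.
- bot.observe(): the state, without advancing time (a new reading comes with each control period).
- bot.grab_frame(name): name is "side" or "top" or "wrist"; returns a dict with "pixels" (480x640x3 uint8, red, green, blue), "fovy" (degrees; the focal length in pixels is half the picture's height over the tangent of half this angle, whatever the lens; pixels are square), "cx", "cy" (the principal point, pixels), "rvec" (rotation vector, rad) and "tvec" (3), from world to camera coordinates, as OpenCV has them; the wrist camera has in their place "mount" (4x4, takes a point from camera to tool coordinates, whose origin is the TCP and whose axes are the flange's). Camera axes: x right, y down, z forward; pixel columns grow to the right and rows downward; lengths in m; the calibration is good to about 2 mm. The wrist camera is an equidistant fisheye: a pixel r from the principal point sees the ray r / f radians off the axis. A picture is of the moment at which its call begins: read the wrist's pose just before it. There is no depth.
- bot.job_done(): hands the job in; it is judged then, once.
The state is a dict: "clock": time; "qpos": joint angles; "qd": joint speeds; "joint_efforts": joint torques, N m; "position": TCP position; "tool_rot": TCP orientation; "force": force on the tool from outside, world axes, zero at the start; "moment": the same for the moment, N m; "grip_width": finger opening in m; "finger_force": force on a finger pad.
Only numpy, scipy, OpenCV 4.12 (cv2) and the standard library are available. Lean on these libraries where they do the work, as an engineer would, in place of code of your own. Each camera call takes 0.05 s, during which the arm holds its last target. There are 200 camera calls.

TASK

Take the blue-handled fork tool out of its tray and, with it, push the orange split clip that lies on the tube mixer's disc sideways into the spindle's groove until it snaps in, then seat it firmly with a push of about 17 N (the bearing is delicate: never push the clip with more than 25 N). Touch the clip only with the tool, leave the other things on the bench where they are, and finally stand the tool upright in its tray again and let go.

Things in the scene. Friction and masses are not known exactly. Their poses are not given: they have to be found in the camera images.
- groove (a point): The upright steel spindle at the centre of the tube mixer: rigid, fixed; the point is on its axis, 3 mm above the flat disc's top. The groove, 18 mm in diameter, reaches from the disc to 8.5 mm above it; above it is a round head, 30 mm in diameter, its top 16.5 mm above the disc.
- mixer: The white tube mixer, fixed; origin at the centre of its underside, below the spindle. Its flat round disc is 190 mm across, top 75 mm up. Four capped tubes standing 25 mm above the disc are 78 mm from the axis, 0.84 and 1.68 rad either side of +x; the -x side, where the clip lies, is free.
- clip_centre (a point): The orange split clip, C-shaped, 6 mm thick, 32 g, loose, flat on the disc, 45 to 70 mm from the spindle, mouth roughly towards it. The point, 3 mm up, is the axis its arms surround: it meets groove when home. +x points from the back bar out of the mouth. The straight back bar is x = -19 to -9 mm, y = -18 to 18 mm; its inner face stops at the groove when home.
- clip: Same clip and axes, origin 3 mm below. Sprung arms reach to x = 9.5 mm, nubs at x = 4.5 mm narrow the mouth to 13.4 mm. Slippery (friction about 0.2). Pushed along its +x, it meets the groove 12 mm before home; the push rises to 7 to 13 N (more if askew), falls, and over the last 2 to 3 mm the clip jumps home by itself; pushed further it stops hard.
- fork_grip (a point): The fork tool, loose, about 140 g, standing upright on its flat foot in the tray. The point is in its blue upright handle, 40 mm above the underside: grasp here. The handle is 22 mm along x, 16 mm along y, 8 to 80 mm above the underside. z up, +x forward to the fork.
- fork: Same tool and axes, origin on the underside, on the handle's axis. The foot is 8 mm thick, x = -22 to 8 mm, 40 mm wide; in front the 56 mm wide fork head on two rods, clamped fast, its reach set differently each time: flat push face at x = 18 to 32 mm, not measured. Two tines beside its 39 mm wide pocket reach 9 mm past that face, then flare, to 15 mm past it. The pocket takes the clip's 36 mm back bar.
- tray: The fork tool's open grey tray, fixed to the bench; origin at the centre of its underside. Outside 150 mm along its x, 120 mm along its y, 16 mm high, walls and floor 4 mm (the tool's foot stands 4 mm above the origin).
- rack: Bystander: white tube rack with blue-capped tubes, loose, 90 by 130 mm, 97 mm high; origin at the centre of its underside.
- dishes: Bystander: stack of culture dishes, loose, 88 mm diameter, 60 mm high; origin at the centre of its underside.
- trough: Bystander: dark violet staining trough, loose, 75 by 110 mm, 72 mm high; origin at the centre of its underside.
- marker: Bystander: blue marker pen lying loose, 100 mm long along its x, 14 mm thick; origin at the centre of its underside.

How it is judged:
By the outcome, as a careful person would: the job done as asked, in the order asked, and still so for the second after the job is handed in, with the robot touching nothing.
It also fails if it takes over 53 s, if anything falls off the work surface, if the arm or the gripper's body presses on something with over 40 N, if the wrist force passes 120 N, or if a joint passes its speed limit or range.

## Working session

There is one attempt and no reset: what is moved stays moved. The work goes in short steps, Python scripts to look and compute and a tool call to move; the robot and the scene stay as the last step left them, time stands still between calls to the robot, and variables do not carry over. Pictures are saved under pics/ and viewed, at most 10 in all, crops included, and the job is handed in when it is done.

Besides the shell and the picture viewer there is one more tool, called after ">>>" as name(argument=value, ...), one argument or row to a line, values as JSON. jog_arm: Moves the arm, as the interface text tells. Shifts and turns lie within -1 to 1; 1 stands for 30 mm of shift or 0.08 rad of turn. Its arguments: {"type":"object","properties":{"motion":{"type":"array","items":{"type":"array","items":{"type":"number"}}},"newtons":{"type":"number"}},"required":["motion"]}

```bash
mkdir -p pics; cat > h.py <<'E'
import numpy as np, cv2
from workcell import bot
from scipy.spatial.transform import Rotation as R
def ray(f,uv,st=None):
    fl=240/np.tan(np.radians(f["fovy"])/2)
    d=np.array([(uv[0]-f["cx"])/fl,(uv[1]-f["cy"])/fl])
    if "mount" in f:
        r=np.hypot(*d); v=np.array([*(d/r*np.sin(r)),np.cos(r)]) if r>0 else np.array([0,0,1.])
        M=np.array(f["mount"]); T=np.eye(4); T[:3,:3]=R.from_euler('xyz',st["tool_rot"]).as_matrix(); T[:3,3]=st["position"]
        W=T@M; return W[:3,3],W[:3,:3]@v
    Rm=cv2.Rodrigues(np.array(f["rvec"],float))[0]
    return -Rm.T@np.array(f["tvec"]).ravel(),Rm.T@np.array([*d,1.])
def onz(f,uv,z,st=None):
    o,d=ray(f,uv,st); return o+d*(z-o[2])/d[2]
def blobs(f,lo,hi,amin=30):
    h=cv2.cvtColor(f["pixels"],cv2.COLOR_RGB2HSV); m=cv2.inRange(h,np.array(lo),np.array(hi))
    return m,sorted([c for c in cv2.findContours(m,cv2.RETR_EXTERNAL,cv2.CHAIN_APPROX_NONE)[0] if cv2.contourArea(c)>amin],key=cv2.contourArea,reverse=True)
def save(f,n): cv2.imwrite(f"pics/{n}.png",cv2.cvtColor(f["pixels"],cv2.COLOR_RGB2BGR))
E
python3 - <<'E'
from h import *
s=bot.observe(); print(s)
t=bot.grab_frame("top"); d=bot.grab_frame("side"); 
save(t,"top0"); save(d,"side0")
for f in(t,d): print(f["fovy"],f["cx"],f["cy"],ray(f,(320,240)))
E
```

```text
{'clock': 0.0, 'qpos': array([ 1.13878784,  0.52202086, -0.03632365,  1.6000226 ,  0.02116949,
        1.0211118 , -0.1127755 ]), 'qd': array([ 8.26763619e-04,  2.43695479e-03,  8.86933974e-04,  6.56414822e-04,
        5.74827982e-04,  2.11525412e-05, -6.36394871e-04]), 'joint_efforts': array([ 1.08850942e-03, -9.27101398e+01,  1.98025681e+00, -3.69931018e+01,
        1.77805644e-02,  8.02650873e-03, -2.86170426e-06]), 'position': array([ 0.22107336, -0.58421664,  0.23071628]), 'tool_rot': array([-3.14041536e+00,  6.13047236e-05,  3.61804108e-01]), 'force': array([ 0.31734197,  0.20630001, -0.12590101]), 'moment': array([-0.03047205, -0.05918353,  0.02415859]), 'finger_force': 0.0, 'grip_width': 0.08542978674238669}
52.868895367353396 327.21955584986654 240.86206005272166 (array([ 0.42087786, -0.00218708,  1.05569177]), array([ 1.59163583e-01,  6.55470625e-04, -9.87366887e-01]))
53.047677484956715 317.48749941088045 232.61119038383217 (array([0.18396431, 0.55240255, 0.62607344]), array([ 0.41699863, -0.63889943, -0.64667075]))
```

View pics/top0.png

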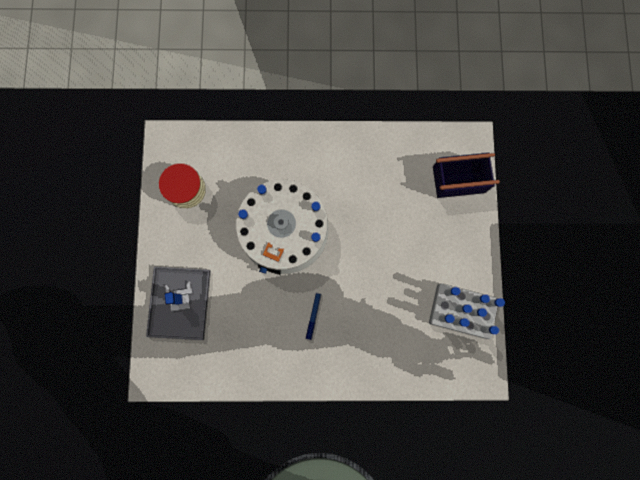

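View pics/side0.png

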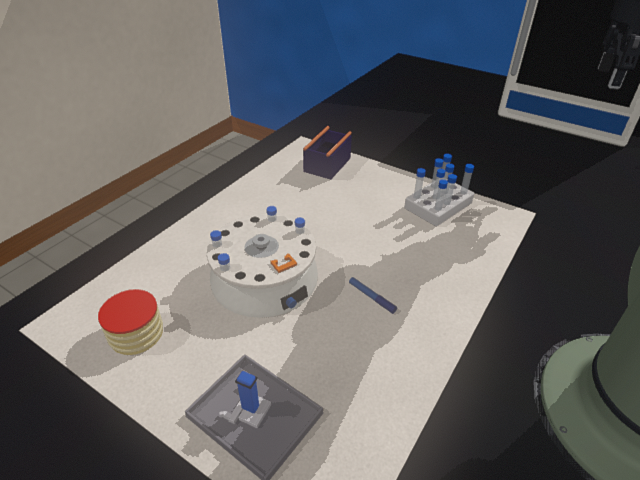

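The top view shows the tray at (179,303) with the fork's blue handle near (177,297). The mixer spindle is at (281,222) and the clip at (272,252). The dishes are at (180,185) and the marker at (314,316). The side view agrees.

```bash
python3 - <<'E'
from h import *
t=bot.grab_frame("top"); d=bot.grab_frame("side")
P=lambda f,z,*uv:[print(u,np.round(onz(f,u,z),4)) for u in uv]
for f,n in((t,"t"),(d,"s")):
    print(n)
    m,c=blobs(f,(5,150,80),(20,255,255))
    for k in c[:3]:
        b=cv2.minAreaRect(k); print("orange",b,cv2.contourArea(k),np.round(onz(f,b[0],.081),4))
    m,c=blobs(f,(105,130,50),(125,255,255),20)
    for k in c[:12]:
        b=cv2.minAreaRect(k); print("blue",np.round(b[0],1),np.round(b[1],1),np.round(onz(f,b[0],.1),3))
a=cv2.resize(t["pixels"][205:275,230:335],None,fx=7.6,fy=7.6,interpolation=cv2.INTER_CUBIC)[:532]
b=[cv2.resize(x,(400,300),interpolation=cv2.INTER_CUBIC) for x in(t["pixels"][260:350,130:250],d["pixels"][205:295,240:360])]
a=cv2.resize(t["pixels"][205:265,235:315],(400,300),interpolation=cv2.INTER_CUBIC)
b2=cv2.resize(d["pixels"][350:470,180:340],(400,300),interpolation=cv2.INTER_CUBIC)
cv2.imwrite("pics/c1.png",cv2.cvtColor(np.vstack([np.hstack([a,b[0]]),np.hstack([b[1],b2])]),cv2.COLOR_RGB2BGR))
E
```

```text
t
orange ((272.6379699707031, 251.84483337402344), (16.544612884521484, 12.605420112609863), 23.198589324951172) 70.0 [0.5535 0.0948 0.081 ]
blue [173.  297.5] [11. 16.] [0.46  0.286 0.1  ]
blue [313. 316.] [ 4.3 45.6] [0.424 0.012 0.1  ]
blue [499.5 302. ] [6. 9.] [ 0.451 -0.356  0.1  ]
blue [481.5 312.5] [7. 9.] [ 0.431 -0.319  0.1  ]
blue [484.  298.5] [7. 8.] [ 0.458 -0.326  0.1  ]
blue [493.5 329.5] [7. 9.] [ 0.398 -0.341  0.1  ]
blue [464.5 322.5] [7. 9.] [ 0.411 -0.285  0.1  ]
blue [449.  318.5] [7. 8.] [ 0.419 -0.255  0.1  ]
blue [467.  308.5] [7. 8.] [ 0.439 -0.291  0.1  ]
blue [261.5 189. ] [8. 7.] [0.68  0.118 0.1  ]
blue [242.5 214. ] [8. 7.] [0.628 0.155 0.1  ]
blue [455. 291.] [6. 8.] [ 0.473 -0.269  0.1  ]
s
orange ((14.31726360321045, 246.441650390625), (18.289161682128906, 43.556243896484375), 59.34933090209961) 426.0 [0.9611 0.3222 0.081 ]
orange ((283.2065734863281, 262.4721374511719), (12.482643127441406, 21.987775802612305), 66.37062072753906) 110.0 [0.5542 0.0961 0.081 ]
blue [371.5  64.5] [129. 307.] [ 0.845 -0.734  0.1  ]
blue [566.9 112.4] [121.6  18.6] [ 0.285 -0.721  0.1  ]
blue [249.  398.8] [27.3 16.8] [0.43  0.329 0.1  ]
blue [245.8 377.9] [15.7 10.7] [0.452 0.309 0.1  ]
blue [442.4 159.8] [ 9.4 19.7] [ 0.453 -0.331  0.1  ]
blue [445.2 169.9] [ 9.4 20. ] [ 0.433 -0.297  0.1  ]
blue [447.5 180.6] [ 9.1 21.1] [ 0.414 -0.262  0.1  ]
blue [469.  167.6] [9.  9.5] [ 0.396 -0.333  0.1  ]
blue [421. 172.] [8. 8.] [ 0.471 -0.261  0.1  ]
blue [223. 257.] [ 6. 10.] [0.63  0.156 0.1  ]
blue [215.5 233.5] [5. 9.] [0.681 0.119 0.1  ]
blue [299.5 220. ] [4. 7.] [0.584 0.007 0.1  ]
```

View pics/c1.png

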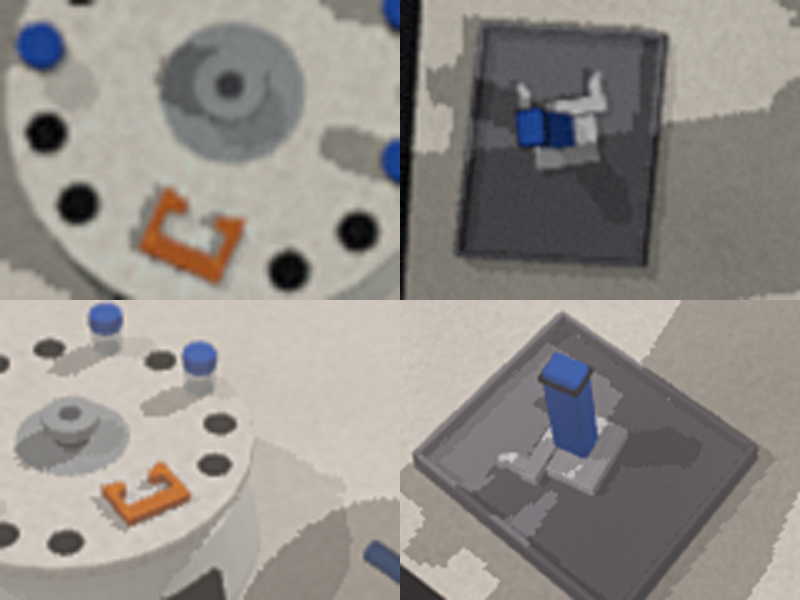

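The enlarged crops show the clip's mouth facing up and to the right in the top view. It is skewed from the line to the spindle, with a yaw of about -0.5. The fork head faces image-up, which is roughly world +x.

```bash
python3 - <<'E'
from h import *
t=bot.grab_frame("top"); d=bot.grab_frame("side"); w=bot.grab_frame("wrist")
print("spindle",onz(t,(281,222),.0905),onz(d,(261,238),.0905))
g=lambda x,y,z=.081:onz(t,(235+x/5,205+y/5),z)[:2]
a,b=g(142,238),g(215,280); v=a-b; print("bar",a,b,np.linalg.norm(v),"yaw",np.arctan2(-v[0],v[1]))
q=lambda x,y,z:onz(t,(130+(x-400)/3.333,260+y/3.333),z)[:2]
print("tray",[np.round(q(x,y,.016),3) for x,y in((483,22),(665,35),(645,262),(458,255))])
print("handletop",q(530,128,.084)); a,b=q(517,110,.014),q(605,100,.014); print("head",a,b)
print("handletop side",onz(d,(180+567/2.5,350+(372-300)/2.5),.084))
print(np.round(w["mount"],3),w["fovy"],w["cx"],w["cy"])
E
```

```text
spindle [0.61346706 0.07784341 0.0905    ] [0.61682275 0.07594171 0.0905    ]
bar [0.55191238 0.11348044] [0.53475148 0.08358294] 0.034472558575309925 yaw -0.5210758953488606
tray [array([0.53 , 0.354]), array([0.522, 0.236]), array([0.378, 0.243]), array([0.382, 0.361])]
handletop [0.45935665 0.29893386]
head [0.47360789 0.32950466] [0.47998434 0.27354786]
handletop side [0.28645195 0.18596047 0.084     ]
[[-0.    -0.946 -0.323  0.084]
 [ 1.    -0.     0.    -0.001]
 [-0.    -0.323  0.946 -0.142]
 [ 0.     0.     0.     1.   ]] 65.70646984690485 325.882612671485 245.48377189866164
```

>>> jog_arm(
  motion=[
    [1, 0, 0, 0.9, 1],
    [1, 0, 0, 0.9, 1],
    [1, 0, 0, 0.9, 1],
    [1, 0, 0, 0.9, 1],
    [1, 0, 0, 0.9, 1],
    [0.6, -1, 0, 0, 1],
    [0.6, -1, 0, 0, 1],
    [0.6, -1, 0, 0, 1],
    [0.6, -1, 0, 0, 1],
    [0.6, -1, 0, 0, 1],
    [0.6, -1, 0, 0, 1],
    [0.6, -1, 0, 0, 1],
  ],
)

```text
clock: 1.55
position: [0.4931, -0.3408, 0.2314]
tool_rot: [3.142, -0.0, 0.002]
force: [0.5, 0.3, 0.6]
grip_width: 0.0856
finger_force: 0.0
```

>>> jog_arm(
  motion=[
    [0, -1, 0, 0, 1],
    [0, -1, 0, 0, 1],
    [0, -1, 0, 0, 1],
    [0, -1, 0, 0, 1],
    [0, -1, 0, 0, 1],
    [0, -1, 0, 0, 1],
    [0, -1, 0, 0, 1],
    [0, -1, 0, 0, 1],
    [0, -1, 0, 0, 1],
    [0, -1, 0, 0, 1],
    [0, -1, 0, 0, 1],
    [0, -1, 0, 0, 1],
  ],
)

```text
clock: 2.75
position: [0.4918, 0.0191, 0.2314]
tool_rot: [-3.142, -0.0, 0.002]
force: [0.4, 0.2, -0.4]
grip_width: 0.0855
finger_force: 0.0
```

>>> jog_arm(
  motion=[
    [0, -1, 0, 0, 1],
    [0, -1, 0, 0, 1],
    [0, -0.4, 0, 0, 1],
    [0, 0, 0, 0, 1],
    [0, 0, 0, 0, 1],
  ],
)

```text
clock: 3.25
position: [0.4918, 0.0891, 0.2313]
tool_rot: [3.141, 0.0, 0.001]
force: [-0.6, -0.2, -0.4]
grip_width: 0.0852
finger_force: 0.0
```

```bash
python3 - <<'E'
from h import *
s=bot.observe(); w=bot.grab_frame("wrist"); save(w,"w1"); print(s["position"],s["tool_rot"],s["clock"])
m,c=blobs(w,(5,150,80),(20,255,255))
for k in c[:2]: print(cv2.boundingRect(k),cv2.contourArea(k), cv2.approxPolyDP(k,3,True).reshape(-1,2).tolist())
E
```

```text
[0.49177394 0.08909453 0.23127603] [3.14115559e+00 1.10146276e-04 1.36196740e-03] 3.25
(293, 126, 54, 47) 696.5 [[306, 126], [293, 155], [333, 172], [346, 143], [335, 140], [337, 155], [333, 161], [301, 147], [307, 135], [315, 135]]
```

View pics/w1.png

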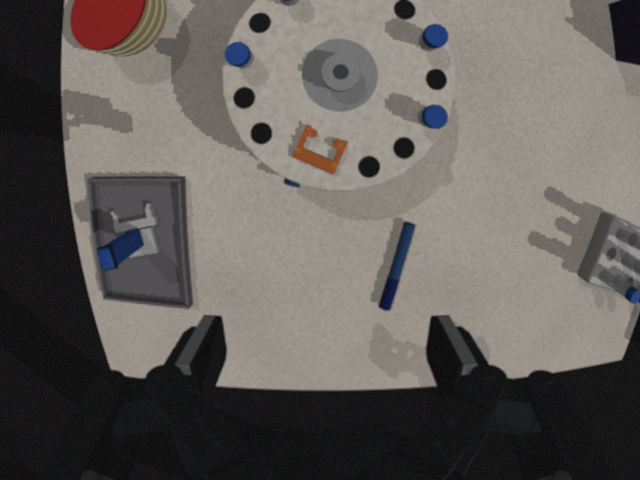

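This wrist view shows the spindle head at (341,71). The clip's back edge runs from (293,155) to (333,172). The fork head's tines are at (113,214) and (151,207), and the handle top is at (106,258).

```bash
cat >> h.py <<'E'
E
python3 - <<'E'
from h import *
s=bot.observe(); w=cv2.imread("pics/w1.png"); f=bot.grab_frame("wrist")
z=lambda u,v,h:onz(f,(u,v),h,s)[:2]
print("spindle",z(341,71,.0915), "ring(base)",z(340,75,.075))
a,b=z(293,155.5,.081),z(333,172.5,.081); v=a-b; yaw=np.arctan2(-v[0],v[1]); ux=np.array([np.cos(yaw),np.sin(yaw)])
print("bar",a,b,np.linalg.norm(v),yaw,"centre",(a+b)/2+19*ux/1000)
m,c=blobs(f,(5,150,80),(20,255,255)); mo=cv2.moments(c[0]); print("centroid",z(mo["m10"]/mo["m00"],mo["m01"]/mo["m00"],.08))
# fork: tine tips and head line
for h in(.008,.012): print("tines",z(111,208,h),z(151,203,h),"head corners",z(118,226,h),z(157,220,h))
print("handle top",z(106,258,.084),"foot rear",z(123,264,.012),z(159,252,.012))
p=f["pixels"]; g=cv2.resize(p[170:310,80:200],None,fx=4,fy=4,interpolation=cv2.INTER_CUBIC)
g2=cv2.resize(p[40:180,270:390],None,fx=3,fy=4,interpolation=cv2.INTER_CUBIC)
g2=cv2.resize(p[100:180,280:360],None,fx=4,fy=4,interpolation=cv2.INTER_CUBIC)
o=np.zeros((560,800,3),np.uint8); o[:,:480]=g; o[:320,480:]=g2
cv2.imwrite("pics/c2.png",cv2.cvtColor(o,cv2.COLOR_RGB2BGR))
E
```

```text
spindle [0.61522291 0.07869314] ring(base) [0.61429037 0.07880115]
bar [0.55009213 0.11553638] [0.53640959 0.0841885 ] 0.03420382036076311 -0.4115492120477343 centre [0.5606644  0.09226188]
centroid [0.55177108 0.09639019]
tines [0.49555179 0.33268664] [0.49928004 0.27868056] head corners [0.47421348 0.32643034] [0.48010459 0.273645  ]
tines [0.49642489 0.33002791] [0.50011228 0.27661376] head corners [0.47532045 0.32384019] [0.48114699 0.27163339]
handle top [0.46418732 0.29753768] foot rear [0.42936034 0.32586267] [0.44451522 0.27454332]
```

View pics/c2.png

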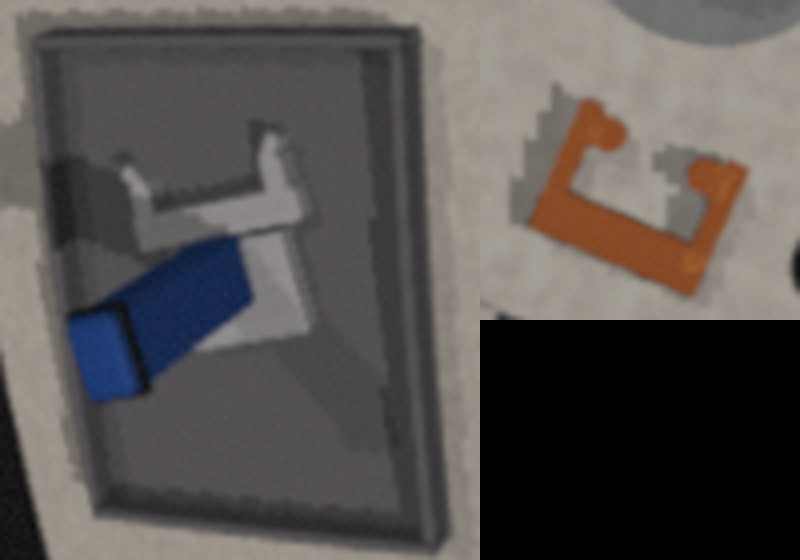

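The second crop sharpens the clip's back edge to (292,155)–(333,174). It also shows the fork head clearly in the tray, with a yaw of about +0.1.

>>> jog_arm(
  motion=[
    [-0.13, -1, 0, 0, 1],
    [-0.13, -1, 0, 0, 1],
    [-0.13, -1, 0.3, 0, 1],
    [-0.13, -1, 0.5, 0, 1],
    [-0.13, -1, 0.5, 0, 1],
    [-0.13, -1, 0.5, 0, 1],
    [-0.13, -0.97, 0.5, 0, 1],
    [0, 0, 0.5, -0.6, 1],
    [0, 0, 0.4, -0.65, 1],
    [0, 0, 0, 0, 1],
    [0, 0, 0, 0, 1],
  ],
)

```text
clock: 4.45
position: [0.4646, 0.2982, 0.1356]
tool_rot: [3.141, 0.0, 0.099]
force: [0.0, 1.2, 0.1]
grip_width: 0.0853
finger_force: 0.0
```

```bash
python3 - <<'E'
from h import *
s=bot.observe(); f=bot.grab_frame("wrist"); save(f,"w2"); print(s["position"],s["tool_rot"],s["clock"])
m,c=blobs(f,(105,130,50),(125,255,255),100)
for k in c[:3]: print(cv2.minAreaRect(k), cv2.approxPolyDP(k,3,True).reshape(-1,2).tolist())
E
```

```text
[0.46459501 0.29821401 0.13558728] [3.14138822e+00 2.69206537e-05 9.89447064e-02] 4.45
((321.5354309082031, 275.031005859375), (35.38811111450195, 28.07101821899414), 86.18592071533203) [[332, 258], [308, 260], [310, 292], [335, 291]]
((599.8385620117188, 298.66497802734375), (9.720394134521484, 94.38861083984375), 26.861919403076172) [[618, 255], [575, 337], [581, 342], [624, 258]]
((597.4000244140625, 35.199989318847656), (29.09295082092285, 27.195585250854492), 71.56504821777344) [[599, 20], [588, 23], [583, 32], [585, 41], [595, 49], [611, 43], [609, 28]]
```

View pics/w2.png

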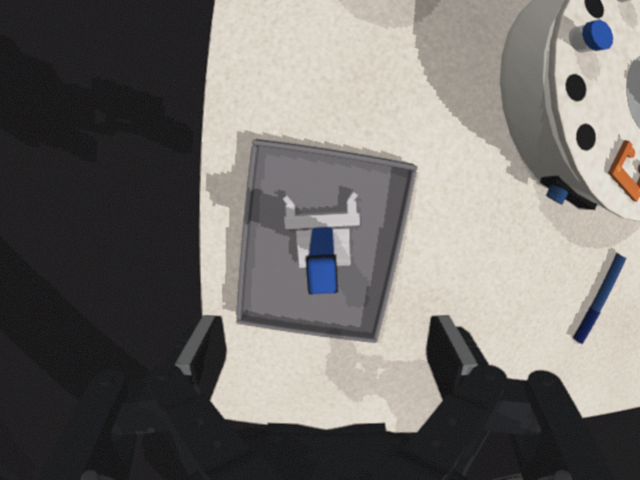

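The handle top's centre is at (321,275). The head's push edge is near (322,214) and the tine tips are at (288,195) and (353,193).

```bash
python3 - <<'E'
from h import *
s=bot.observe(); f=bot.grab_frame("wrist")
z=lambda u,v,h:onz(f,(u,v),h,s)[:2]
q=[z(u,v,.084) for u,v in((332,258),(308,260),(310,292),(335,291))]
c=np.mean(q,0); print("top c",c,"sizes",[np.linalg.norm(q[i]-q[i-1]) for i in range(4)])
for a,b in((1,0),(2,3)):
    v=q[a]-q[b]; print("yaw",np.arctan2(-v[0],v[1]))
a,b=z(286,229,.012),z(359,223,.012); v=a-b; print("head rear",a,b,np.linalg.norm(v),np.arctan2(-v[0],v[1]))
a,b=z(298,267,.012),z(351,264,.012); v=a-b; print("foot rear",a,b,np.linalg.norm(v),np.arctan2(-v[0],v[1]),(a+b)/2)
p=f["pixels"]; g=cv2.resize(p[185:305,270:370],None,fx=5,fy=5,interpolation=cv2.INTER_CUBIC)
cv2.imwrite("pics/c3.png",cv2.cvtColor(g,cv2.COLOR_RGB2BGR))
E
```

```text
top c [0.46384815 0.30216459] sizes [np.float64(0.020485060862540115), np.float64(0.013450348109237438), np.float64(0.019872573625897137), np.float64(0.014467532178522025)]
yaw 0.18827821450668872
yaw 0.14429237609523482
head rear [0.46768216 0.32982834] [0.4776637  0.27615804] 0.05459059326898465 0.1838781353587453
foot rear [0.43808071 0.31858868] [0.44460761 0.27815471] 0.040957370898268626 0.16004084373028804 [0.44134416 0.29837169]
```

View pics/c3.png

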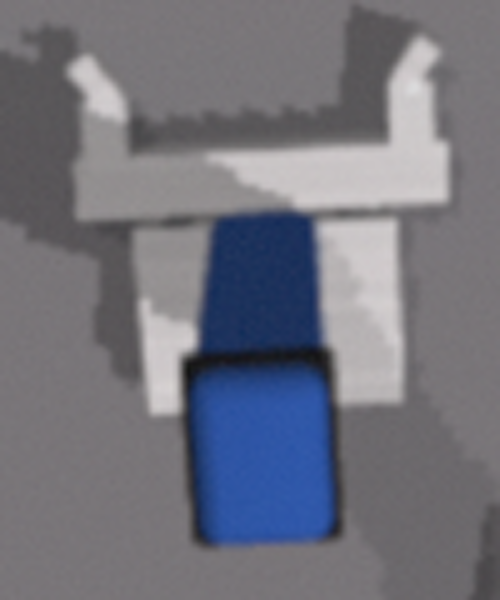

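>>> jog_arm(
  motion=[
    [0, 0, 0, -0.9, 1],
    [0, -0.13, 0.2, 0, 1],
    [0, 0, 0.5, 0, 1],
    [0, 0, 0.5, 0, 1],
    [0, 0, 0.5, 0, 1],
    [0, 0, 0.5, 0, 1],
    [0, 0, 0.5, 0, 1],
    [0, 0, 0.5, 0, 1],
    [0, 0, 0.3, 0, 1],
    [0, 0, 0.19, 0, 1],
    [0, 0, 0, 0, 1],
    [0, 0, 0, 0, 0.4],
  ],
  newtons=120,
)

```text
clock: 5.75
position: [0.4636, 0.3029, 0.0249]
tool_rot: [-3.141, -0.0, 0.174]
force: [-0.2, 0.3, 0.6]
grip_width: 0.073
finger_force: 0.0
```

>>> jog_arm(
  motion=[
    [0, 0, 0, 0, 0.3],
    [0, 0, 0, 0, 0.2],
    [0, 0, 0, 0, 0],
    [0, 0, 0, 0, 0],
    [0, 0, 0, 0, 0],
    [0, 0, 0, 0, 0],
    [0, 0, 0, 0, 0],
  ],
  newtons=120,
)

```text
clock: 6.45
position: [0.4636, 0.3028, 0.025]
tool_rot: [-3.142, -0.0, 0.174]
force: [-1.6, -2.0, 6.9]
grip_width: 0.0148
finger_force: 116.8
```

```bash
python3 - <<'E'
from h import *
s=bot.observe(); f=bot.grab_frame("wrist"); save(f,"w3"); print(s)
E
```

```text
{'clock': 6.45, 'qpos': array([-0.55519059,  0.71554135, -0.1816243 ,  1.915434  ,  0.23666928,
        0.53068114, -2.29513032]), 'qd': array([-0.0001768 , -0.00034996,  0.0005274 , -0.00210034, -0.00034012,
        0.00271593,  0.00016085]), 'joint_efforts': array([-3.08520924e-01, -9.10299039e+01, -1.36668026e+00, -2.10939986e+01,
        4.90298693e-02, -5.72937168e-01, -3.14700606e-03]), 'position': array([0.46359717, 0.30281888, 0.02501749]), 'tool_rot': array([-3.14154928e+00, -4.24727312e-04,  1.73630722e-01]), 'force': array([-1.59075713, -1.99150913,  6.92715038]), 'moment': array([-0.26614765,  0.31710678, -0.00928719]), 'finger_force': 116.81501984596252, 'grip_width': 0.014793655336210352}
```

View pics/w3.png

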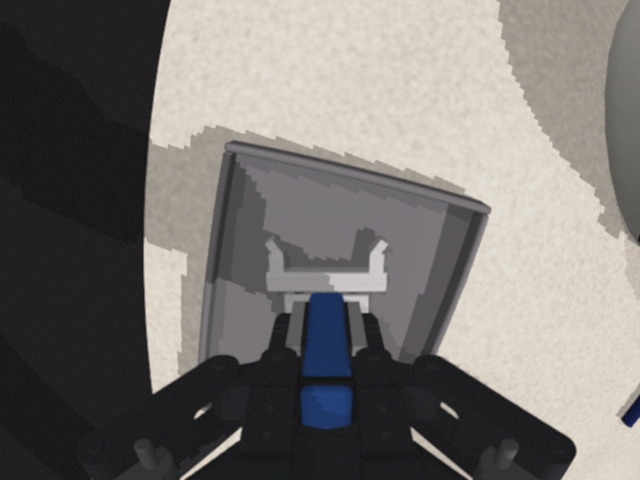

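The fork is gripped. The head's push edge is near row 270 and spans columns 284–369 between the tines.

```bash
python3 - <<'E'
from h import *
s=bot.observe(); f=bot.grab_frame("wrist")
T=R.from_euler('xyz',s["tool_rot"]).as_matrix()
z=lambda u,v,h:np.round((T.T@(onz(f,(u,v),h,s)-s["position"]))[:2]*1000,1)
g=f["pixels"]; print(g[255:300,327].sum(1), g[255:300,355].sum(1))
for h in(.004,.008,.012,.016):
    print(h,"face",z(327,269,h),"rear",z(327,291,h),"L/R rear",z(267,291,h),z(387,291,h),"tips",z(267,240,h),z(386,240,h))
E
```

```text
[357 331 303 276 271 272 267 264 265 264 267 275 295 323 322 327 349 423
 495 499 458 436 430 426 427 429 427 433 433 429 426 429 434 437 432 408
 346 263 183 164 160 167 163 166 169] [260 263 262 262 262 265 261 269 263 262 261 278 298 318 325 328 350 428
 510 572 603 598 591 592 588 596 595 594 592 590 595 595 601 604 598 569
 458 305 269 350 461 543 585 599 593]
0.004 face [16.4 -0.6] rear [ 4.8 -0.6] L/R rear [  4.6 -29.9] [ 4.6 28.8] tips [ 30.8 -28.4] [30.8 26.8]
0.008 face [18.  -0.6] rear [ 6.7 -0.6] L/R rear [  6.5 -29.2] [ 6.5 28.1] tips [ 32.1 -27.8] [32.1 26.1]
0.012 face [19.7 -0.6] rear [ 8.7 -0.6] L/R rear [  8.5 -28.5] [ 8.4 27.3] tips [ 33.4 -27.1] [33.4 25.4]
0.016 face [21.3 -0.6] rear [10.6 -0.6] L/R rear [ 10.4 -27.8] [10.4 26.6] tips [ 34.7 -26.4] [34.7 24.7]
```

>>> jog_arm(
  motion=[
    [0, 0, -0.3, 0, 0],
    [0, 0, -0.5, 0, 0],
    [0, 0, -1, 0, 0],
    [0, 0, -1, 0, 0],
    [0, 0, -1, 0, 0],
    [0, 0, 0, 0, 0],
  ],
)

```text
clock: 7.15
position: [0.465, 0.3039, 0.1433]
tool_rot: [-3.139, -0.006, 0.173]
force: [-0.0, 0.5, -2.4]
grip_width: 0.0148
finger_force: 116.9
```

```bash
python3 - <<'E'
from h import *
s=bot.observe(); f=bot.grab_frame("wrist"); print(s["position"],s["force"],s["moment"],s["qpos"][6],s["grip_width"])
g=f["pixels"]; print(g[255:300,327].sum(1))
E
```

```text
[0.46498238 0.303935   0.14333737] [-0.01408927  0.54501544 -2.42941379] [0.00411271 0.03296732 0.00330552] -2.239679601841313 0.014811481592640655
[396 401 406 402 402 398 401 399 404 402 399 385 369 355 361 365 393 464
 532 573 588 563 496 474 476 481 482 482 480 481 483 483 485 488 483 446
 368 264 199 184 188 195 188 189 190]
```

>>> jog_arm(
  motion=[
    [0.03, 0.9, 0, 0, 0],
    [0.03, 0.9, 0, 0, 0],
    [0.03, 0.9, 0, 0, 0],
    [0.03, 0.9, 0, 0, 0],
    [0.03, 0.9, 0, 0, 0],
    [0.03, 0.9, 0, 0, 0],
    [0.03, 0.9, 0, 0, 0],
    [0, 0, 0, 0.9, 0],
    [0, 0, 0, 0.9, 0],
    [0, 0, 0, 0.9, 0],
    [0, 0, 0, 0.9, 0],
    [0, 0, 0, 0.9, 0],
  ],
)

```text
clock: 8.4
position: [0.5018, 0.1176, 0.1382]
tool_rot: [3.141, 0.001, -0.189]
force: [-0.3, -0.0, -1.8]
grip_width: 0.0146
finger_force: 117.0
```

>>> jog_arm(
  motion=[
    [0, 0, 0, 0.9, 0],
    [0, 0, 0, 0.9, 0],
    [0, 0, 0, 0.9, 0],
    [0, 0, 0, 0, 0],
    [0, 0, 0, 0, 0],
  ],
)

```text
clock: 8.9
position: [0.502, 0.1178, 0.1383]
tool_rot: [3.141, 0.0, -0.4]
force: [-0.1, 0.0, -1.9]
grip_width: 0.0146
finger_force: 117.0
```

```bash
python3 - <<'E'
from h import *
s=bot.observe(); f=bot.grab_frame("wrist"); save(f,"w4"); print(s["position"],s["tool_rot"],s["force"],s["qpos"],s["clock"])
E
```

```text
[0.50200203 0.11777625 0.13833962] [ 3.14112086e+00  4.96595588e-04 -3.99751459e-01] [-0.13268587  0.01203371 -1.85002812] [-0.28655816  0.47928293 -0.07775116  1.96805634  0.0558362   0.69694333
 -2.3689845 ] 8.9
```

View pics/w4.png

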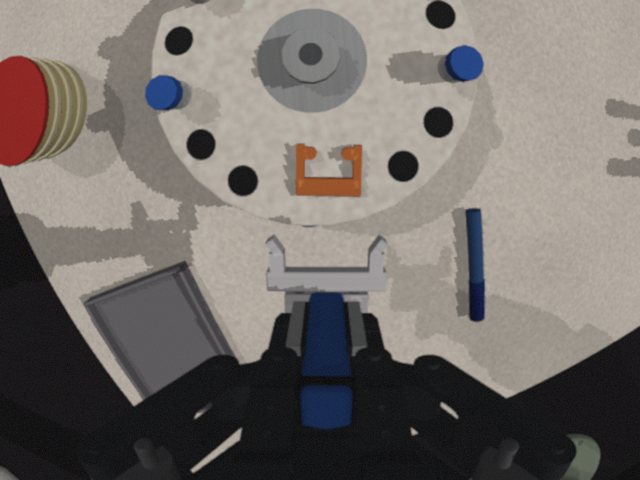

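The clip's back edge now runs from (296,195) to (361,196), nearly square to the fork. The spindle head is at (311,54).

```bash
python3 - <<'E'
from h import *
s=bot.observe(); f=bot.grab_frame("wrist")
T=R.from_euler('xyz',s["tool_rot"]).as_matrix()
z=lambda u,v,h:(T.T@(onz(f,(u,v),h,s)-s["position"]))[:2]*1000
m,c=blobs(f,(5,150,80),(20,255,255)); k=c[0].reshape(-1,2); print(cv2.approxPolyDP(c[0],2.5,True).reshape(-1,2).tolist())
# back edge line: lowest orange row in each column
u=np.arange(300,358,4); v=[k[k[:,0]==x][:,1].max()+.5 for x in u]; P=np.array([z(a,b,.078) for a,b in zip(u,v)]); pf=np.polyfit(P[:,1],P[:,0],1)
print("back edge x=%.2f + %.3f y"%(pf[1],pf[0]))
xs=k[:,0]; print("edges",z(xs.min()-.5,185,.081),z(xs.max()+.5,185,.081))
g=cv2.cvtColor(f["pixels"],cv2.COLOR_RGB2GRAY)
ci=cv2.HoughCircles(g[0:120,250:380],cv2.HOUGH_GRADIENT,1,40,param1=60,param2=18,minRadius=20,maxRadius=36); print(ci)
print("spindle",z(311,54,.0915))
E
```

```text
[[297, 145], [297, 194], [359, 194], [360, 146], [342, 151], [345, 158], [354, 161], [353, 178], [327, 179], [303, 176], [303, 160], [312, 158], [315, 151]]
back edge x=43.65 + -0.020 y
edges [ 49.68253795 -17.09774725] [49.70093228 17.58613212]
[[[60.5 53.5 28.4]]]
spindle [118.5739552   -8.53638251]
```

>>> jog_arm(
  motion=[
    [0, 0, 0, -0.98, 0],
    [0, 0, 0, -0.98, 0],
    [0.04, 0.35, 0, 0, 0],
    [0, 0, 0.5, 0, 0],
    [0, 0, 0.4, 0, 0],
    [0, 0, 0.2, 0, 0],
    [0, 0, 0.12, 0, 0],
    [0, 0, 0.12, 0, 0],
    [0, 0, 0, 0, 0],
    [0, 0, 0, 0, 0],
  ],
)

```text
clock: 10.0
position: [0.501, 0.1074, 0.0986]
tool_rot: [-3.141, -0.0, -0.245]
force: [0.1, 0.5, -0.9]
grip_width: 0.0145
finger_force: 117.1
```

```bash
python3 - <<'E'
from h import *
s=bot.observe(); f=bot.grab_frame("wrist"); save(f,"w5"); print(s["position"],s["tool_rot"],s["force"],s["qpos"][6])
T=R.from_euler('xyz',s["tool_rot"]).as_matrix()
z=lambda u,v,h:(T.T@(onz(f,(u,v),h,s)-s["position"]))[:2]*1000
m,c=blobs(f,(5,150,80),(20,255,255)); k=cv2.approxPolyDP(c[0],2.5,True).reshape(-1,2); print([(p.tolist(),np.round(z(*p,.081),1).tolist()) for p in k])
g=cv2.cvtColor(f["pixels"],cv2.COLOR_RGB2GRAY)
ci=cv2.HoughCircles(g[0:120,200:450],cv2.HOUGH_GRADIENT,1,40,param1=60,param2=18,minRadius=25,maxRadius=45); print(ci)
if ci is not None: print(z(ci[0,0,0]+200,ci[0,0,1],.0915))
E
```

```text
[0.50102893 0.10736568 0.09860688] [-3.14141713e+00 -1.93307140e-04 -2.45468868e-01] [ 0.11279249  0.47938202 -0.94429292] -2.2367783319625345
[([291, 150], [71.8, -16.1]), ([282, 209], [45.8, -20.6]), ([358, 222], [39.8, 13.1]), ([370, 163], [66.2, 17.7]), ([349, 163], [66.1, 8.7]), ([346, 166], [64.8, 7.4]), ([347, 175], [60.9, 7.9]), ([358, 181], [58.3, 12.7]), ([352, 201], [49.4, 10.2]), ([296, 192], [53.4, -14.2]), ([294, 186], [56.1, -15.1]), ([297, 170], [63.1, -13.6]), ([310, 168], [63.9, -8.0]), ([313, 160], [67.4, -6.7]), ([298, 150], [71.7, -13.1])]
[[[127.5  41.5  36.3]]]
[116.41590072  -0.59433595]
```

View pics/w5.png

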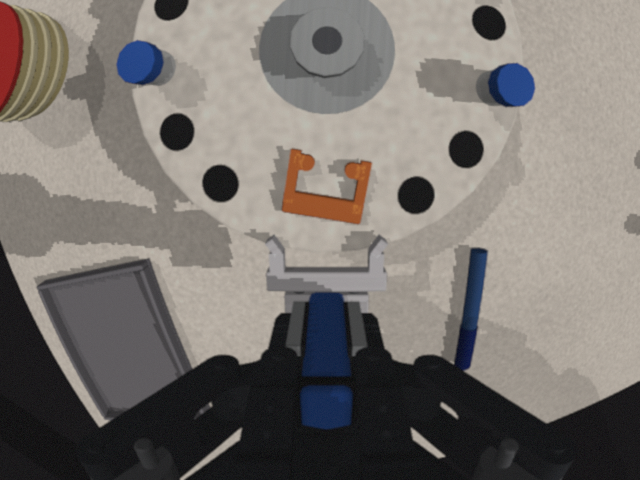

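The spindle is dead ahead in the fork frame at (327,41). The clip's back bar runs from (282,209) to (358,222), about 2–3 mm left of the pocket centre. I shift left slightly before advancing.

>>> jog_arm(
  motion=[
    [0, -0.08, 0, 0, 0],
    [0.2, 0, 0, 0, 0],
    [0.2, 0, 0, 0, 0],
    [0.15, 0, 0, 0, 0],
    [0.1, 0, 0, 0, 0],
    [0.1, 0, 0, 0, 0],
    [0.1, 0, 0, 0, 0],
    [0.1, 0, 0, 0, 0],
    [0, 0, 0, 0, 0],
    [0, 0, 0, 0, 0],
  ],
)

```text
clock: 11.05
position: [0.5291, 0.1027, 0.0984]
tool_rot: [3.142, 0.0, -0.245]
force: [0.6, 0.4, -0.9]
grip_width: 0.0146
finger_force: 117.1
```

```bash
cat >> h.py <<'E'
def report(n):
    s=bot.observe(); f=bot.grab_frame("wrist"); save(f,n); print(s["position"],s["tool_rot"],s["force"],s["moment"],s["clock"])
    T=R.from_euler('xyz',s["tool_rot"]).as_matrix()
    z=lambda u,v,h:(T.T@(onz(f,(u,v),h,s)-s["position"]))[:2]*1000
    m,c=blobs(f,(5,150,80),(20,255,255)); k=cv2.approxPolyDP(c[0],2.5,True).reshape(-1,2); print([(p.tolist(),np.round(z(*p,.081),1).tolist()) for p in k])
    print("spindle",np.round(T.T@(np.array([.6136,.0796,.078])-s["position"])*1000,1))
E
python3 - <<'E'
from h import *
s=bot.observe(); report("w6")
E
```

```text
[0.52908867 0.10266082 0.0983846 ] [ 3.14158725e+00  8.77759791e-05 -2.45443111e-01] [ 0.56486265  0.36031251 -0.86368115] [-0.0192108  -0.00685467  0.05153568] 11.05
[([288, 208], [46.3, -17.9]), ([290, 265], [19.3, -17.8]), ([364, 264], [19.8, 16.4]), ([364, 206], [47.2, 15.5]), ([346, 210], [45.3, 7.6]), ([343, 214], [43.5, 6.3]), ([345, 223], [39.4, 7.3]), ([357, 227], [37.6, 12.7]), ([355, 245], [29.1, 12.0]), ([300, 246], [28.6, -13.0]), ([297, 243], [30.1, -14.3]), ([297, 226], [38.0, -14.1]), ([308, 223], [39.4, -9.2]), ([311, 215], [43.1, -7.8]), ([296, 206], [47.2, -14.3])]
spindle [87.6  1.8 20.4]
```

>>> jog_arm(
  motion=[
    [0.1, 0.01, 0, 0, 0],
    [0.1, 0.01, 0, 0, 0],
    [0.1, 0.01, 0, 0, 0],
    [0.1, 0.01, 0, 0, 0],
    [0.1, 0.01, 0, 0, 0],
    [0.1, 0.01, 0, 0, 0],
    [0.1, 0.01, 0, 0, 0],
    [0.1, 0.01, 0, 0, 0],
    [0.1, 0.01, 0, 0, 0],
    [0.1, 0, 0, 0, 0],
    [0, 0, 0, 0, 0],
    [0, 0, 0, 0, 0],
  ],
)

```text
clock: 12.3
position: [0.5576, 0.0928, 0.0984]
tool_rot: [-3.142, 0.0, -0.245]
force: [0.3, 0.1, -1.5]
grip_width: 0.0148
finger_force: 117.1
```

```bash
python3 - <<'E'
from h import *
report("w7")
s=bot.observe(); f=bot.grab_frame("wrist")
g=cv2.cvtColor(f["pixels"],cv2.COLOR_RGB2GRAY)[60:230,220:430]
T=R.from_euler('xyz',s["tool_rot"]).as_matrix()
ci=cv2.HoughCircles(g,cv2.HOUGH_GRADIENT,1,40,param1=60,param2=18,minRadius=28,maxRadius=48); print(ci)
if ci is not None: print((T.T@(onz(f,(ci[0,0,0]+220,ci[0,0,1]+60),.0915,s)-s["position"]))*1000)
E
```

```text
[0.55758408 0.09277804 0.09836609] [-3.14155879e+00  4.85565260e-05 -2.45450115e-01] [ 0.31551864  0.14838701 -1.4671324 ] [ 0.02186798  0.00317866 -0.00329885] 12.3
[([289, 206], [47.2, -17.4]), ([290, 265], [19.4, -17.8]), ([364, 264], [19.8, 16.4]), ([364, 206], [47.2, 15.5]), ([357, 206], [47.2, 12.4]), ([343, 215], [43.1, 6.3]), ([346, 224], [39.0, 7.7]), ([357, 227], [37.6, 12.7]), ([354, 245], [29.1, 11.5]), ([303, 246], [28.6, -11.6]), ([297, 243], [30.1, -14.3]), ([297, 226], [38.0, -14.1]), ([307, 224], [39.0, -9.6]), ([311, 216], [42.6, -7.8]), ([296, 206], [47.2, -14.3])]
spindle [57.5 -0.8 20.4]
[[[105.5 120.5  36.2]]]
[60.07664647 -1.38349682  6.86855972]
```

View pics/w7.png

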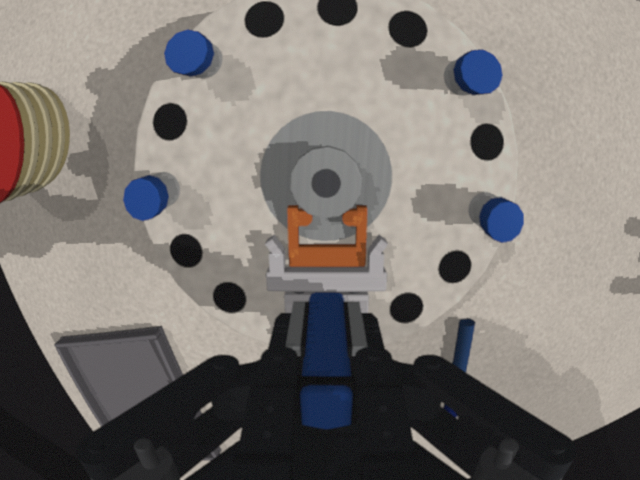

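The picture shows the clip square in the pocket (columns 289–364), with the spindle centre in line at (326,183). About 21 mm remain.

>>> jog_arm(
  motion=[
    [0.1, 0, 0, 0, 0],
    [0.1, 0, 0, 0, 0],
    [0.07, 0, 0, 0, 0],
    [0, 0, 0, 0, 0],
    [0, 0, 0, 0, 0],
  ],
)

```text
clock: 12.9
position: [0.5654, 0.0907, 0.0983]
tool_rot: [3.142, 0.0, -0.246]
force: [0.1, 0.4, -2.1]
grip_width: 0.0146
finger_force: 117.1
```

>>> jog_arm(
  motion=[
    [0.05, 0, 0, 0, 0],
    [0.05, 0, 0, 0, 0],
    [0, 0, 0, 0, 0],
  ],
)

```text
clock: 13.2
position: [0.5684, 0.0901, 0.0984]
tool_rot: [-3.142, 0.0, -0.245]
force: [-0.7, -0.2, -1.9]
grip_width: 0.0147
finger_force: 117.1
```

>>> jog_arm(
  motion=[
    [0.04, 0, 0, 0, 0],
    [0.04, 0, 0, 0, 0],
    [0, 0, 0, 0, 0],
  ],
)

```text
clock: 13.5
position: [0.5697, 0.0898, 0.0981]
tool_rot: [3.141, 0.002, -0.245]
force: [-6.7, 2.2, 1.1]
grip_width: 0.0144
finger_force: 117.3
```

>>> jog_arm(
  motion=[
    [0.04, 0, 0, 0, 0],
    [0.03, 0, 0, 0, 0],
    [0, 0, 0, 0, 0],
  ],
)

```text
clock: 13.8
position: [0.5712, 0.0895, 0.098]
tool_rot: [3.141, 0.003, -0.245]
force: [-9.3, 4.1, 1.1]
grip_width: 0.0146
finger_force: 117.5
```

>>> jog_arm(
  motion=[
    [0.03, 0, 0, 0, 0],
    [0.03, 0, 0, 0, 0],
    [0, 0, 0, 0, 0],
  ],
)

```text
clock: 14.1
position: [0.5732, 0.089, 0.098]
tool_rot: [3.141, 0.003, -0.245]
force: [-7.5, 2.1, -2.1]
grip_width: 0.0146
finger_force: 117.5
```

>>> jog_arm(
  motion=[
    [0.03, 0, 0, 0, 0],
    [0.03, 0, 0, 0, 0],
    [0, 0, 0, 0, 0],
  ],
)

```text
clock: 14.4
position: [0.5757, 0.0883, 0.0981]
tool_rot: [3.141, 0.001, -0.245]
force: [-3.7, 0.5, -2.2]
grip_width: 0.0146
finger_force: 117.4
```

>>> jog_arm(
  motion=[
    [0.03, 0, 0, 0, 0],
    [0.03, 0, 0, 0, 0],
    [0, 0, 0, 0, 0],
  ],
)

```text
clock: 14.7
position: [0.5785, 0.0875, 0.0985]
tool_rot: [-3.141, -0.001, -0.246]
force: [-0.4, 0.0, -1.2]
grip_width: 0.0146
finger_force: 117.4
```

>>> jog_arm(
  motion=[
    [0.03, 0, 0, 0, 0],
    [0.02, 0, 0, 0, 0],
    [0, 0, 0, 0, 0],
  ],
)

```text
clock: 15.0
position: [0.5797, 0.0872, 0.0985]
tool_rot: [-3.142, -0.0, -0.246]
force: [0.3, -0.0, -1.6]
grip_width: 0.0146
finger_force: 117.4
```

>>> jog_arm(
  motion=[
    [0.03, 0, 0, 0, 0],
    [0, 0, 0, 0, 0],
  ],
)

```text
clock: 15.2
position: [0.58, 0.0871, 0.0983]
tool_rot: [3.141, 0.001, -0.245]
force: [-3.0, 0.3, -0.2]
grip_width: 0.0146
finger_force: 117.4
```

>>> jog_arm(
  motion=[
    [0.03, 0, 0, 0, 0],
    [0, 0, 0, 0, 0],
  ],
)

```text
clock: 15.4
position: [0.5802, 0.0871, 0.0982]
tool_rot: [3.141, 0.002, -0.245]
force: [-7.4, 1.5, 1.6]
grip_width: 0.0146
finger_force: 117.4
```

>>> jog_arm(
  motion=[
    [0.025, 0, 0, 0, 0],
    [0, 0, 0, 0, 0],
  ],
)

```text
clock: 15.6
position: [0.5804, 0.0871, 0.098]
tool_rot: [3.141, 0.003, -0.245]
force: [-11.6, 3.3, 1.9]
grip_width: 0.0145
finger_force: 117.5
```

>>> jog_arm(
  motion=[
    [0.02, 0, 0, 0, 0],
    [0, 0, 0, 0, 0],
    [0, 0, 0, 0, 0],
  ],
)

```text
clock: 15.9
position: [0.5805, 0.087, 0.0979]
tool_rot: [3.141, 0.004, -0.245]
force: [-12.8, 2.8, 4.3]
grip_width: 0.0148
finger_force: 117.6
```

>>> jog_arm(
  motion=[
    [0.01, 0, 0, 0, 0],
    [0, 0, 0, 0, 0],
  ],
)

```text
clock: 16.1
position: [0.5805, 0.087, 0.0979]
tool_rot: [3.14, 0.004, -0.245]
force: [-14.1, 3.0, 4.7]
grip_width: 0.0143
finger_force: 117.7
```

>>> jog_arm(
  motion=[
    [0.02, 0, -0.01, 0, 0],
    [0, 0, 0, 0, 0],
    [0, 0, 0, 0, 0],
  ],
)

```text
clock: 16.4
position: [0.5807, 0.0869, 0.098]
tool_rot: [3.14, 0.005, -0.245]
force: [-16.1, 4.6, 3.1]
grip_width: 0.0146
finger_force: 117.7
```

```bash
python3 - <<'E'
from h import *
s=bot.observe(); print(s["force"],s["moment"])
report("w8")
E
```

```text
[-16.14016293   4.62277701   3.08872572] [ 1.00972998  3.82944547 -0.06997759]
[0.58069101 0.0869443  0.0979772 ] [ 3.14021511  0.00525389 -0.24465617] [-16.14016293   4.62277701   3.08872572] [ 1.00972998  3.82944547 -0.06997759] 16.4
[([286, 209], [46.0, -18.7]), ([288, 267], [18.6, -18.7]), ([308, 268], [18.1, -9.5]), ([295, 257], [23.5, -15.3]), ([290, 245], [29.3, -17.4]), ([290, 229], [36.8, -17.2]), ([298, 212], [44.6, -13.5])]
spindle [33.8 -0.9 19.8]
```

>>> jog_arm(
  motion=[
    [0.008, 0, 0, 0, 0],
    [0, 0, 0, 0, 0],
    [0, 0, 0, 0, 0],
    [0, 0, 0, 0, 0],
  ],
)

```text
clock: 16.85
position: [0.5807, 0.0869, 0.0979]
tool_rot: [3.14, 0.006, -0.245]
force: [-17.5, 3.2, 4.2]
grip_width: 0.0151
finger_force: 117.7
```

>>> jog_arm(
  motion=[
    [-0.1, 0, 0, 0, 0],
    [-0.15, 0, 0, 0, 0],
    [-0.2, 0, 0, 0, 0],
    [-0.3, 0, 0, 0, 0],
    [-0.3, 0, 0, 0, 0],
    [-0.3, 0, 0, 0, 0],
    [0, 0, -0.3, 0, 0],
    [0, 0, -0.6, 0, 0],
    [0, 0, -0.6, 0, 0],
    [0, 0, 0, 0, 0],
    [0, 0, 0, 0, 0],
  ],
)

```text
clock: 17.95
position: [0.5445, 0.0961, 0.1441]
tool_rot: [-3.141, -0.001, -0.246]
force: [1.1, 0.6, -2.5]
grip_width: 0.0145
finger_force: 117.4
```

```bash
python3 - <<'E'
from h import *
s=bot.observe(); print(s["force"],s["qpos"][6])
report("w9")
E
```

```text
[ 1.10321584  0.61377839 -2.49908036] -2.175811341872339
[0.54454073 0.09607334 0.14405314] [-3.14116346e+00 -9.05653151e-04 -2.45526361e-01] [ 1.10321584  0.61377839 -2.49908036] [-0.02690525 -0.00698233 -0.04001143] 17.95
[([292, 128], [80.7, -19.6]), ([295, 175], [54.6, -18.3]), ([357, 174], [55.1, 16.0]), ([359, 127], [81.3, 16.8]), ([351, 129], [80.1, 12.4]), ([355, 151], [68.0, 14.8]), ([349, 162], [61.8, 11.5]), ([328, 173], [55.6, -0.0]), ([312, 170], [57.3, -8.9]), ([300, 159], [63.5, -15.4]), ([296, 149], [69.1, -17.5]), ([300, 129], [80.1, -15.2])]
spindle [70.9 -0.8 66.1]
```

View pics/w9.png

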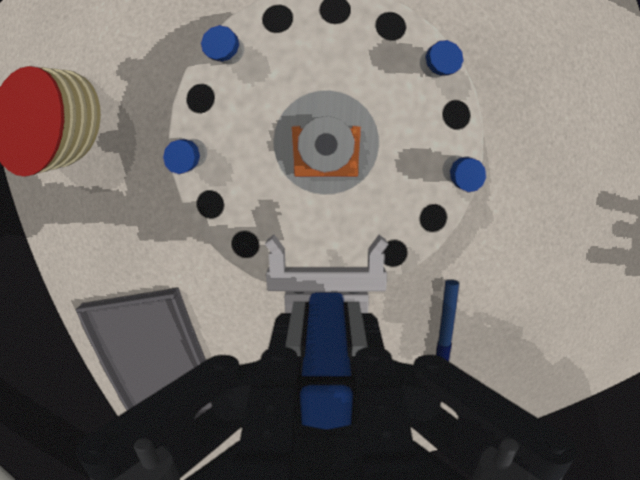

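The clip sits home on the spindle, centred at (326,150), and the fork is clear of it. Now I return the tool.

>>> jog_arm(
  motion=[
    [0, 0, 0, -0.9, 0],
    [0, 0, 0, -0.9, 0],
    [0, 0, 0, -0.9, 0],
    [0, 0, 0, -0.9, 0],
    [0, 0, 0, -0.9, 0],
    [0, 0, 0, -0.74, 0],
    [-0.18, -0.9, 0, 0, 0],
    [-0.18, -0.9, 0, 0, 0],
    [-0.18, -0.9, 0, 0, 0],
    [-0.18, -0.9, 0, 0, 0],
    [-0.18, -0.9, 0, 0, 0],
    [-0.18, -0.9, 0, 0, 0],
  ],
)

```text
clock: 19.2
position: [0.4835, 0.2509, 0.1429]
tool_rot: [3.141, 0.001, 0.174]
force: [0.4, -0.1, -1.4]
grip_width: 0.0146
finger_force: 117.2
```

>>> jog_arm(
  motion=[
    [-0.18, -0.9, 0, 0, 0],
    [-0.18, -0.9, 0, 0, 0],
    [0, 0, 0, 0, 0],
    [0, 0, 0, 0, 0],
  ],
)

```text
clock: 19.6
position: [0.4639, 0.3015, 0.1429]
tool_rot: [3.141, 0.001, 0.175]
force: [0.2, -0.2, -1.5]
grip_width: 0.0148
finger_force: 117.4
```

>>> jog_arm(
  motion=[
    [0, -0.04, 0.5, 0, 0],
    [0, 0, 0.7, 0, 0],
    [0, 0, 0.7, 0, 0],
    [0, 0, 0.7, 0, 0],
    [0, 0, 0.5, 0, 0],
    [0, 0, 0.3, 0, 0],
    [0, 0, 0.2, 0, 0],
    [0, 0, 0.15, 0, 0],
    [0, 0, 0.1, 0, 0],
    [0, 0, 0.05, 0, 0],
    [0, 0, 0, 0, 0],
    [0, 0, 0, 0, 0],
  ],
)

```text
clock: 20.8
position: [0.4643, 0.3027, 0.027]
tool_rot: [-3.141, -0.0, 0.174]
force: [0.3, 0.2, -1.7]
grip_width: 0.0144
finger_force: 117.4
```

>>> jog_arm(
  motion=[
    [0, 0, 0.02, 0, 0],
    [0, 0, 0, 0, 0],
  ],
)

```text
clock: 21.0
position: [0.4643, 0.3026, 0.0262]
tool_rot: [-3.142, -0.0, 0.174]
force: [-0.2, 0.5, -1.4]
grip_width: 0.0147
finger_force: 117.4
```

>>> jog_arm(
  motion=[
    [0, 0, 0.02, 0, 0],
    [0, 0, 0.01, 0, 0],
    [0, 0, 0, 0, 0],
  ],
)

```text
clock: 21.3
position: [0.4642, 0.3026, 0.0252]
tool_rot: [-3.142, 0.0, 0.174]
force: [0.1, -0.0, -1.4]
grip_width: 0.0145
finger_force: 117.4
```

>>> jog_arm(
  motion=[
    [0, 0, 0.015, 0, 0],
    [0, 0, 0, 0, 0],
    [0, 0, 0, 0, 0],
  ],
)

```text
clock: 21.6
position: [0.4642, 0.3025, 0.025]
tool_rot: [3.142, -0.0, 0.174]
force: [-1.4, -1.3, 5.5]
grip_width: 0.0145
finger_force: 118.7
```

>>> jog_arm(
  motion=[
    [0, 0, 0, 0, 0.2],
    [0, 0, 0, 0, 0.25],
    [0, 0, 0, 0, 0.35],
    [0, 0, 0, 0, 0.5],
    [0, 0, 0, 0, 0.7],
    [0, 0, 0, 0, 0.8],
    [0, 0, 0, 0, 0.8],
    [0, 0, 0, 0, 0.8],
  ],
  newtons=20,
)

```text
clock: 22.4
position: [0.4642, 0.3025, 0.0247]
tool_rot: [-3.142, 0.0, 0.174]
force: [0.1, -0.3, 0.5]
grip_width: 0.0682
finger_force: 0.0
```

>>> jog_arm(
  motion=[
    [0, 0, -0.2, 0, 0.8],
    [0, 0, -0.4, 0, 0.8],
    [0, 0, -0.6, 0, 0.8],
    [0, 0, -0.6, 0, 0.8],
    [0, 0, -0.8, 0, 0.8],
    [0, 0, -0.8, 0, 0.8],
    [0, 0, -0.8, 0, 0.8],
    [0, 0, 0, 0, 0.8],
    [0, 0, 0, 0, 0.8],
  ],
)

```text
clock: 23.3
position: [0.4644, 0.3026, 0.1518]
tool_rot: [-3.141, -0.001, 0.174]
force: [-0.1, 0.1, -0.7]
grip_width: 0.0682
finger_force: 0.0
```

```bash
python3 - <<'E'
from h import *
s=bot.observe(); f=bot.grab_frame("wrist"); d=bot.grab_frame("side"); print(s["position"],s["force"],s["grip_width"])
for g,n in((f,"w"),(d,"side")):
    m,c=blobs(g,(105,130,50),(125,255,255),60)
    for k in c[:6]:
        b=cv2.minAreaRect(k); print(n,np.round(b[0],1),np.round(b[1],1),np.round(onz(g,b[0],.084,s if n=="w" else None),4))
    m,c=blobs(g,(5,150,80),(20,255,255))
    for k in c[:3]: b=cv2.minAreaRect(k); print(n,"orange",np.round(b[0],1),np.round(b[1],1),np.round(onz(g,b[0],.081,s if n=="w" else None),4))
E
```

```text
[0.46441265 0.30262288 0.15177109] [-0.11104153  0.12930826 -0.74023287] 0.06824761349143764
w [326.  264.5] [33. 26.] [0.4643 0.3037 0.084 ]
w [585.4 310.5] [ 9.9 89.7] [0.4585 0.0968 0.084 ]
w [599.5  62.5] [25. 25.] [0.6351 0.148  0.084 ]
w [326.  233.5] [23. 20.] [0.4837 0.3071 0.084 ]
w [551.4 206.6] [18.  12.8] [0.5285 0.1645 0.084 ]
w [634.5  18. ] [22.  9.] [0.6856 0.1164 0.084 ]
w orange [634.  118.5] [39. 10.] [0.6098 0.1023 0.081 ]
side [399.1  45.6] [105.5 265.6] [ 0.8731 -0.9802  0.084 ]
side [566.9 112.4] [121.6  18.6] [ 0.2881 -0.7598  0.084 ]
side [244.6 378.7] [15.6 10.2] [0.461  0.3032 0.084 ]
side [442.4 159.8] [ 9.4 19.7] [ 0.4616 -0.3582  0.084 ]
side [447.7 180.5] [ 9.1 20.6] [ 0.4208 -0.2871  0.084 ]
side [445.2 169.9] [ 8.5 20.2] [ 0.4407 -0.3226  0.084 ]
side orange [ 10.5 248.5] [18.5 35. ] [0.9613 0.3288 0.081 ]
```

Both views put the handle top at (0.463, 0.303) at 84 mm height, so the fork stands upright in its tray. I'm handing the job in.

```bash
python3 -c "
from workcell import bot
print(bot.job_done())"
```

```text
the job is handed in; nothing more can be done
None
```

The clip snapped into the groove and was seated with about 17.5 N, and the fork tool stands upright and released in its tray; I handed the job in at about 23 s, but I viewed 12 pictures against your limit of 10.

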